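# Hook the drip tray out from under the stainless unit

## Robot

A 6-joint arm with a two-finger parallel gripper is mounted at the origin on the work surface. World frame = base frame: x ahead of the robot, y to its left, z up, the work surface at z = 0. Lengths are in mm, angles in degrees, forces in N, time in s.
With the tool pointing down it reaches from about 225 to 725 mm from the base axis. Payload 3.1 kg.
Tool frame: the origin (TCP) lies midway between the tips of the shut fingers; the grasp point (between the pads) lies 19 mm behind it (ctrl.grasp_offset is the distance from the TCP to the grasp point, in mm); z points along the fingers, y is the line along which they close (so a half turn about z gives the same grasp; the last joint's range is limited). The gripper opens to 85 mm and grips with 20 to 120 N. Pads are 22 mm wide; open, the fingers measure 114 mm over their backs; the gripper's body (76 mm by 85 mm) begins 54 mm behind the grasp point. The pads swing forward as they close: fully open they stand 13 mm farther back than shut.
Start: joints at [62.75, 2.75, 5.684, 92.934, 0, 82.678], TCP at [178.943, 493.555, 201.212] pointing down, gripper open.
Joint ranges: [-166.93, 166.93], [-56.73, 111.36], [-69.38, 81.34], [-121.58, 131.49], [-85.45, 84.26], [-180, 180]. Speed limits (degrees/s): [159.86, 159.86, 180, 180, 180, 180].

## Interface

Orientations are given as a 3x3 rotation matrix whose columns are the frame's x, y, z axes.
In Python, from bench import ctrl gives the robot as it stands.
- The arm moves only by the tool move_arm, never from a script. Its arguments are lists of equal length, an entry for each row: "translation": the shift along the tool's x, y, z in mm, a list of three; "roll": the turn about the tool's z in degrees. In form: {"translation": [[x, y, z], ...], "roll": [roll, ...]}. A call has 1 to 5 rows; each row is the pose to reach, as a shift and turn from the pose commanded when the call began, along the tool's axes at that moment; what a row does not reach only later rows make up. A row lasts 1/12 s, in which the tool goes at most 41.7 mm and 7.16 degrees, less where a joint would pass 70% of its speed; a pose out of reach is approached as far as the arm can. A call with a gripper value outside its range is refused whole. "jaw" is the opening in per cent of the stroke, from 0 (shut) to 100 (fully open), set as the call begins (left out, the last holds). The fingers move at their own pace and stop on an object; the grip force is fixed at half the most. Time passes only in rows, so rows that repeat a pose let the fingers close. It gives the time, the measured TCP pose, the force, the opening and the grip force at its end, in the units of the state.
- ctrl.observe(): the state, without advancing time (a new reading comes with each control period).
- ctrl.get_image(name): name is "scene" or "top" or "wrist"; returns the picture (384x512x3 uint8, blue, green, red); there is no depth.
- ctrl.calibration(name): a dict with "vertical_fov" (degrees; the focal length in pixels is half the picture's height over the tangent of half this angle, whatever the lens; pixels are square), "cx", "cy" (the principal point, pixels), "dist_coeffs" ([k1, k2, p1, p2, k3] as OpenCV has them; the pictures are not rectified), "eye" and "rotation" of the camera in the world; the wrist camera has in their place "tool_from_camera" (4x4, takes a point from camera to tool coordinates, whose origin is the TCP and whose axes are the flange's). Camera axes: x right, y down, z forward; pixel columns grow to the right and rows downward; lengths in mm; the calibration is good to about 2 mm. A picture is of the moment at which its call begins: read the wrist's pose just before it. calibration takes no time and is no camera call.
- ctrl.close_job(): hands the job in; it is judged then, once.
The state is a dict: "time_s": time; "joint_pos": joint angles; "qvel": joint speeds; "joint_efforts": joint torques, N m; "position": TCP position; "eef_rot": TCP orientation; "ft_force": force on the tool from outside, world axes, zero at the start; "moment": the same for the moment, N m; "finger_gap": finger opening in mm; "grip_force": force on a finger pad.
Only numpy, scipy, OpenCV 4.12 (cv2) and the standard library are available. Lean on these libraries where they do the work, as an engineer would, in place of code of your own. Each camera call takes 0.05 s, during which the arm holds its last target. There are 200 camera calls.

## Task

The drip tray under the stainless unit has to be emptied, but its pull loop sits too far back under the ledge for a hand. Take the hook from the rubber mat, feel for the loop under the ledge with it, catch the loop and draw the tray out gently (about 5 N is enough, so never force it) all the way to its stop, keeping the gripper itself off the unit. Then unhook, leave the tray out, and lay the whole hook flat back on the mat, disturbing nothing else.

Things in the scene. Friction and masses are not known exactly. Their poses are not given: they have to be found in the camera images.
- unit: Fixed stainless cupboard on the counter, 440 wide, 300 deep, 355 high. Origin: middle of its footprint on the counter; x from front to back, y across the front, z up; front face at x = -150 mm. Closed swing door in front, its edge grip standing 10 mm proud near the +y edge; a white push dispenser sticks out 76 mm from the +y side panel. Side panels 12 mm thick reach the counter.
- ledge (a point): Middle of the lower front edge of the ledge under the door, at unit (-150, 0, 72) mm. Below it is the tray bay, open to the front: 416 wide between the side panels, 72 mm high under the ledge, 80 mm behind it. From above the ledge hides tray and loop.
- drip_tray (a joint): How far the steel drip tray in the bay is drawn out to the front (m): 0 fully back, 0.130 at its stop, a stiff rubber buffer; starts at 0 to 0.012. It hangs on runners, slides along the unit's -x only, takes about 4 to 6 N to move and stays where left. Tray 200 wide, 200 deep, its rim 56 mm up; its front wall is at unit x = -70 mm minus the drawn length.
- loop_band (a point): Point fixed to the unit at (-115, 0, 41) mm: middle of the band where the pull loop's front bar is when the tray is fully back. The runners are screwed on anywhere across the bay, so the loop's unit y is hidden: anywhere from -60 to +60 mm. Its x (less the drawn length) and height are as given. Loop and tray do not yield sideways; a push or pull over 14 N would bend them.
- loop_hole (a point): Point fixed to the unit at (-91, 0, 41) mm: middle of that band for the loop's hole, tray fully back. The loop is a rigid upright U of 6 mm round steel on the tray's front wall, standing 48 mm out from it, 21 to 61 mm above the counter. Its hole opens sideways (along unit y): 42 mm long in x, from the wall to the upright front bar, and 28 mm high, centred 41 mm up.
- hook: Pull hook lying on the mat, about 0.22 kg, balancing near x = 20 mm. Origin: middle of its dark wooden grip, on the rod axis, 18 mm above the counter as it lies; x along the rod to the hooked end, y to the side the end is turned to, z up. Grip: flat-sided, 24 wide (y), 26 high (z), from x = -78 to +50 mm; then an 8 mm round steel rod.
- hook_end (a point): Middle of the cross part of the hook's flat J, at (190, 14, 0) mm in the hook's frame. The axis of the 8 mm bar runs straight to (176, 0), then (186, 4), (190, 10), (190, 18) and ends at (185, 25) mm, all level with the rod as it lies.
- mat: Black ribbed rubber drain mat lying fixed on the counter, 360 (x) by 160 (y) by 5 mm. Origin: middle of its underside.
- mate: Bystander: carved wooden mate with a bombilla in it, 88 across, 96 high (bombilla 175), on the unit's top shelf. Origin: middle of its base.
- cup: Bystander: white ceramic cup, 80 across, 70 high, on the unit's top shelf. Origin: middle of its base.
- sugar_bowl: Bystander: small ceramic bowl, 84 across, 50 high, on the counter before the unit's +y end, farther out than the mug. Origin: middle of its base.
- mug: Bystander: terracotta mug, 76 across, 85 high, on the counter in front of the unit's +y end. Origin: middle of its base.
- jar: Bystander: white plastic jar with a wooden lid, 80 across, 110 high, beside the mat. Origin: middle of its base.
- teaspoon: Bystander: steel teaspoon 140 long lying beside the mat on the other side. Origin: middle of its length, on the counter.
- thermos: Bystander: steel thermos with a side handle, 90 across, 260 high, to the left beyond the mat. Origin: middle of its base.

How it is judged:
By the outcome, as a careful person would: the job done as asked, in the order asked, and still so for the second after the job is handed in, with the robot touching nothing.
It also fails if it takes over 69 s, if anything falls off the work surface, if the arm or the gripper's body presses on something with over 40 N, if the wrist force passes 120 N, or if a joint passes its speed limit or range.

## Working session

There is one attempt and no reset: what is moved stays moved. The work goes in short steps, Python scripts to look and compute and a tool call to move; the robot and the scene stay as the last step left them, time stands still between calls to the robot, and variables do not carry over. Pictures are saved under pics/ and viewed, at most 10 in all, crops included, and the job is handed in when it is done.

Besides the shell and the picture viewer there is one more tool, called after ">>>" as name([rows], argument=value, ...), one row to a line, values as JSON. move_arm: Moves the arm, as the interface text tells. Its arguments: {"type":"object","properties":{"translation":{"type":"array","items":{"type":"array","items":{"type":"number"}}},"roll":{"type":"array","items":{"type":"number"}},"jaw":{"type":"number"}},"required":["translation","roll"]}

```bash
mkdir -p pics; cat > h.py <<'E'
import numpy as np, cv2
from bench import ctrl
def cam(name, st=None):
    c=ctrl.calibration(name); f=192/np.tan(np.radians(c["vertical_fov"])/2)
    K=np.array([[f,0,c["cx"]],[0,f,c["cy"]],[0,0,1.]]); d=np.array(c["dist_coeffs"],float)
    if name=="wrist":
        T=np.array(c["tool_from_camera"]); R0=np.array(st["eef_rot"]); 
        return K,d,R0@T[:3,:3],R0@T[:3,3]+np.array(st["position"])
    return K,d,np.array(c["rotation"]),np.array(c["eye"])
def ray(C,px):
    K,d,R,e=C; u=cv2.undistortPoints(np.array(px,float).reshape(-1,1,2),K,d).reshape(-1,2)
    return e,(np.c_[u,np.ones(len(u))]@R.T)
def onz(C,px,z):
    e,r=ray(C,px); return e+r*((z-e[2])/r[:,2])[:,None]
def proj(C,P):
    K,d,R,e=C; p=(np.array(P,float).reshape(-1,3)-e)@R
    return cv2.projectPoints(p,np.zeros(3),np.zeros(3),K,d)[0].reshape(-1,2)
E
python3 - <<'E'
from h import *
s=ctrl.observe(); print({k:np.round(v,2).tolist() for k,v in s.items()})
a=ctrl.get_image("scene");b=ctrl.get_image("top")
cv2.imwrite("pics/scene0.png",a);cv2.imwrite("pics/top0.png",b)
w=ctrl.get_image("wrist");cv2.imwrite("pics/w0.png",w)
for n in("scene","top"):
    C=cam(n); print(n,C[3],C[2].round(3).tolist(),C[0][0,0],C[1])
print(ctrl.calibration("wrist"))
E
```

```text
{'time_s': 0.0, 'joint_pos': [62.75, 2.79, 5.59, 92.93, -0.0, 82.68], 'qvel': [0.0, 0.07, -0.03, 0.03, 0.02, 0.0], 'joint_efforts': [-0.0, -33.88, 32.0, 0.02, -0.0, 0.0], 'position': [178.63, 492.94, 200.0], 'eef_rot': [[-0.94, 0.34, -0.0], [0.34, 0.94, -0.0], [0.0, -0.0, -1.0]], 'ft_force': [-0.49, -0.34, -0.27], 'moment': [-0.03, 0.02, -0.0], 'grip_force': 0.0, 'finger_gap': 85.46}
scene [1075.77783446  384.89978201 1023.89443333] [[-0.59, 0.627, -0.508], [0.807, 0.467, -0.361], [0.011, -0.623, -0.782]] 371.04100786701804 [0.02752905 0.         0.         0.         0.        ]
top [ 442.6623588    22.1190713  1685.95581885] [[0.014, -0.997, 0.076], [-1.0, -0.014, -0.007], [0.008, -0.076, -0.997]] 485.45171285320333 [-0.07515662  0.          0.          0.          0.        ]
{'vertical_fov': 62.98482547591797, 'cx': 257.4833780954674, 'cy': 190.57379062087642, 'dist_coeffs': array([-0.07367546,  0.        ,  0.        ,  0.        ,  0.        ]), 'tool_from_camera': array([[-9.63097441e-04, -9.65030392e-01, -2.62136253e-01,
         6.70151879e+01],
       [ 9.99999362e-01, -1.08434516e-03,  3.17885108e-04,
         2.41956611e-01],
       [-5.91014968e-04, -2.62135780e-01,  9.65030820e-01,
        -1.72566133e+02],
       [ 0.00000000e+00,  0.00000000e+00,  0.00000000e+00,
         1.00000000e+00]])}
```

View pics/top0.png

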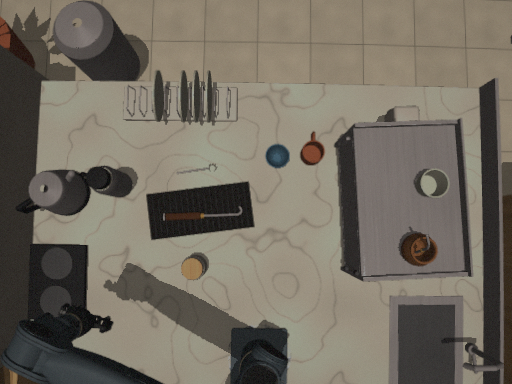

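View pics/scene0.png

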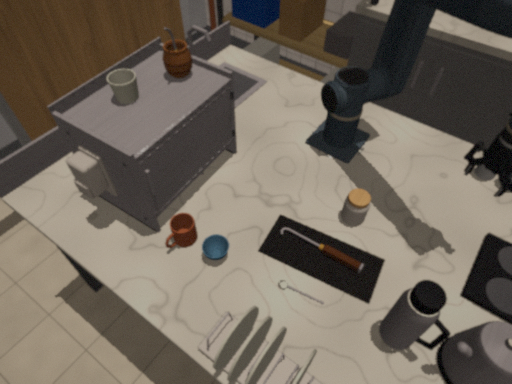

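The top view has image up = world +x and image right = world −y. The hook lies on the black mat at about (165–242, 214) with its end turned up. The unit is on the right (342–470, 120–280) with its front facing left. The mug is at (312,152), the bowl at (277,156) and the jar at (194,267). Next I'll zoom in and measure.

```bash
python3 - <<'E'
from h import *
b=cv2.imread("pics/top0.png");C=cam("top")
hsv=cv2.cvtColor(b,cv2.COLOR_BGR2HSV)
# mat
m=((hsv[...,2]<45)).astype(np.uint8)*255; m[:, :140]=0;m[:,262:]=0;m[:175]=0;m[245:]=0
m=cv2.morphologyEx(m,cv2.MORPH_CLOSE,np.ones((11,11)))
c=max(cv2.findContours(m,0,2)[0],key=cv2.contourArea);r=cv2.minAreaRect(c);bx=cv2.boxPoints(r);print("mat",r)
W=onz(C,bx,5);print(W.round(1).tolist(),W.mean(0)[:2],[np.linalg.norm(W[i]-W[i-1]).round(1) for i in range(4)])
# grip
g=((hsv[...,0]<15)&(hsv[...,1]>110)&(hsv[...,2]>45)).astype(np.uint8)*255
for x0,x1,y0,y1,n,z in((150,250,195,235,"grip",24),(300,330,130,170,"mug",60),):
    q=np.zeros_like(g);q[y0:y1,x0:x1]=g[y0:y1,x0:x1]
    c=max(cv2.findContours(q,0,2)[0],key=cv2.contourArea);r=cv2.minAreaRect(c);P=onz(C,cv2.boxPoints(r),z);print(n,r,P.mean(0).round(1),P.round(0)[:,:2].tolist())
cv2.imwrite("pics/topc.png",cv2.resize(b[185:240,145:260],None,fx=6.5,fy=6.5,interpolation=cv2.INTER_CUBIC))
cv2.imwrite("pics/topu.png",cv2.resize(b[100:290,260:480],None,fx=3,fy=3,interpolation=cv2.INTER_CUBIC))
E
```

```text
mat ((199.70770263671875, 210.1615447998047), (44.90057373046875, 102.08058166503906), 82.87498474121094)
[[547.2, 396.2, 5.0], [596.5, 44.6, 5.0], [442.3, 23.0, 5.0], [393.3, 372.3, 5.0]] [494.79368822 209.01012946] [np.float64(155.8), np.float64(355.0), np.float64(155.7), np.float64(352.7)]
grip ((183.0, 215.5), (7.0, 34.0), 90.0) [474.9 263.5  24. ] [[486.0, 322.0], [488.0, 205.0], [464.0, 205.0], [462.0, 322.0]]
mug ((313.4615173339844, 150.30767822265625), (21.63330841064453, 29.953811645507812), 33.6900634765625) [ 701.2 -177.7   60. ] [[678.0, -119.0], [764.0, -175.0], [724.0, -237.0], [638.0, -180.0]]
```

View pics/topc.png

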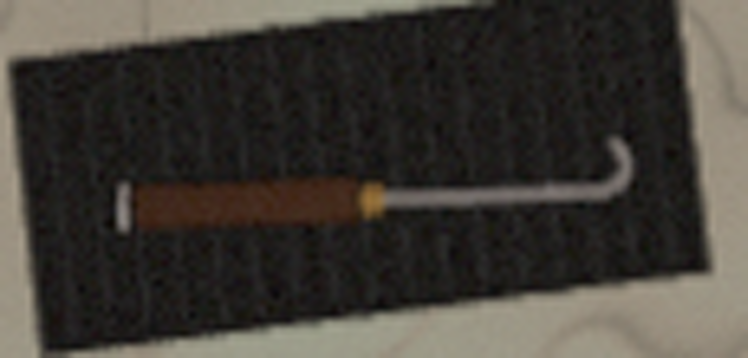

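View pics/topu.png

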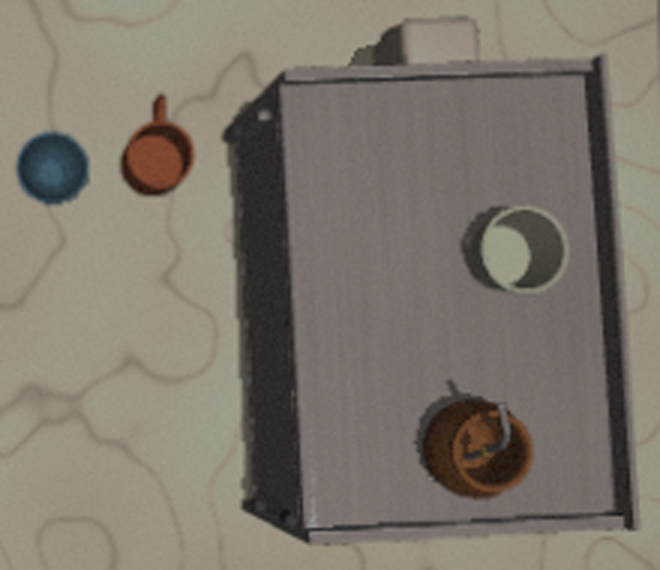

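Hook, from the first crop: butt at full-frame (163.2,216.8), straight rod end at (237.3,214.5), end turned up. Unit, from the second crop: top front corners at (355,123.3) and (363.3,281), and bottom front corners at about (336,146) and (341.7,269.5). I'll convert these to positions.

```bash
python3 - <<'E'
from h import *
C=cam("top")
h=onz(C,[(163.2,216.8),(237.3,214.5),(203.5,215.2),(242.2,211.5)],18);print("hook butt,rodend,ferrule,tip",h.round(1).tolist())
d=h[1]-h[0];print(np.linalg.norm(d),np.degrees(np.arctan2(d[1],d[0])))
for px,z in(([(355,123.3),(363.3,281)],355),([(336,146.),(341.7,269.5)],0)):
    P=onz(C,px,z);v=P[0]-P[1];print("front z",z,P.round(1).tolist(),np.linalg.norm(v),np.degrees(np.arctan2(v[1],v[0])),P.mean(0).round(1))
print("back top", onz(C,[(260+605/3,100+58/3),(260+633/3,100+528/3)],355).round(1).tolist())
print("mug,bowl,jar",onz(C,[(260+157/3,100+160/3)],80).round(1).tolist(),onz(C,[(260+53/3,100+168/3)],45).round(1).tolist(),onz(C,[(194,267)],110).round(1).tolist())
E
```

```text
hook butt,rodend,ferrule,tip [[469.5, 332.5, 18.0], [481.2, 77.9, 18.0], [477.1, 193.9, 18.0], [491.8, 61.2, 18.0]]
254.84856833420434 -87.36220587543286
front z 355 [[732.4, -257.7, 355.0], [296.4, -280.3, 355.0]] 436.6099566286271 2.964693413136477 [ 514.4 -269.   355. ]
front z 0 [[727.2, -264.6, 0.0], [296.4, -285.5, 0.0]] 431.35687029156844 2.777218493917935 [ 511.8 -275.     0. ]
back top [[750.6, -563.5, 355.0], [311.2, -582.5, 355.0]]
mug,bowl,jar [[687.6, -171.5, 80.0]] [[681.8, -57.2, 45.0]] [[307.9, 211.6, 110.0]]
```

>>> move_arm([
  [-36, -14, 5],
  [-73, -29, 10],
  [-110, -43, 15],
  [-146, -57, 20],
  [-183, -72, 25],
], roll=[6.7, 13.5, 20.2, 27, 33.7], jaw=100)

```text
time_s: 0.57
position: [327.2, 362.2, 175.6]
eef_rot: [[-0.589, 0.808, -0.0], [0.808, 0.589, -0.0], [0.0, -0.0, -1.0]]
ft_force: [0.4, -0.0, -0.8]
finger_gap: 85.5
grip_force: 0.0
```

```bash
cat >> h.py <<'E'
def to(x,y,z,yaw):
    "remaining shift in tool axes and roll, for TCP at x,y,z with tool x axis at yaw"
    s=ctrl.observe();R=np.array(s["eef_rot"]);p=np.array(s["position"])
    r=np.degrees(np.arctan2(R[1,0],R[0,0]))-yaw
    print("t",s["time_s"],"pos",p.round(1),"yaw",round(yaw+r,2),"go",(R.T@(np.array([x,y,z])-p)).round(1),"roll",round((r+180)%360-180,2),"F",np.round(s["ft_force"],2),"M",np.round(s["moment"],2),"gap",round(s["finger_gap"],1))
E
python3 -c "
from h import *
to(474,234,149,92.6)"
```

```text
t 0.5667 pos [327.2 362.2 175.6] yaw 126.09 go [-190.1   43.1   26.6] roll 33.49 F [ 0.41 -0.01 -0.81] M [ 0.04 -0.05  0.08] gap 85.5
```

>>> move_arm([
  [-38, 9, 5],
  [-76, 17, 10],
  [-114, 26, 16],
  [-152, 34, 21],
  [-190, 43, 26],
], roll=[6.7, 13.4, 20.1, 26.8, 33.5])

```text
time_s: 0.98
position: [474.6, 234.3, 149.6]
eef_rot: [[-0.044, 0.999, -0.001], [0.999, 0.044, -0.0], [-0.0, -0.001, -1.0]]
ft_force: [1.6, 0.5, -0.4]
finger_gap: 85.2
grip_force: 0.0
```

>>> move_arm([
  [0, 0, 0],
  [0, 0, 0],
], roll=[0, 0])

```text
time_s: 1.15
position: [474.3, 234.2, 148.9]
eef_rot: [[-0.047, 0.999, -0.002], [0.999, 0.047, -0.001], [-0.0, -0.002, -1.0]]
ft_force: [0.6, -0.3, -0.1]
finger_gap: 85.3
grip_force: 0.0
```

```bash
python3 -c "
from h import *
s=ctrl.observe();w=ctrl.get_image('wrist');C=cam('wrist',s)
cv2.imwrite('pics/w1.png',w)
to(474,234,149,92.6)
print('pred',proj(C,[[469.5,332.5,18],[481.2,77.9,18],[474,234,31]]).round(0).tolist())
hsv=cv2.cvtColor(w,cv2.COLOR_BGR2HSV)
m=((hsv[...,0]<15)&(hsv[...,1]>110)&(hsv[...,2]>40)).astype(np.uint8)*255
c=max(cv2.findContours(m,0,2)[0],key=cv2.contourArea);r=cv2.minAreaRect(c);print(r,onz(C,cv2.boxPoints(r),31).round(1).tolist())
"
```

```text
t 1.2 pos [473.5 235.4 149.5] yaw 92.82 go [-1.4  0.5  0.5] roll 0.22 F [ 0.03  0.42 -0.05] M [0.02 0.01 0.02] gap 86.2
pred [[258.0, 71.0], [258.0, 311.0], [258.0, 179.0]]
((260.0, 139.5), (127.0, 26.0), 90.0) [[459.9, 326.3, 31.0], [482.8, 327.4, 31.0], [489.6, 210.4, 31.0], [464.4, 209.2, 31.0]]
```

View pics/w1.png

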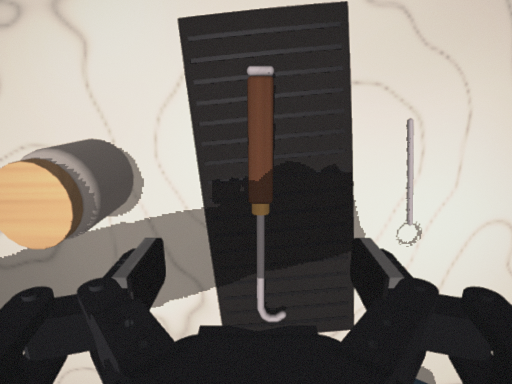

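The hook is centred and parallel to the tool, with its grip at columns 247–273 and its end at (275,316). The fingers clear the jar and the teaspoon on the way down, so I'll descend.

>>> move_arm([
  [0, 1, 30],
  [0, 2, 60],
  [0, 2, 90],
  [0, 2, 115],
  [0, 2, 130],
], roll=[0, 0, 0, 0, 0])

```text
time_s: 1.62
position: [472.1, 236.9, 17.0]
eef_rot: [[-0.054, 0.999, -0.005], [0.999, 0.054, -0.001], [-0.001, -0.005, -1.0]]
ft_force: [-0.6, -0.1, -0.6]
finger_gap: 85.4
grip_force: 0.0
```

>>> move_arm([
  [0, 0, 6],
  [0, 0, 12],
  [0, 0, 12],
], roll=[0, 0, 0])

```text
time_s: 1.87
position: [474.8, 236.9, 7.9]
eef_rot: [[-0.052, 0.999, -0.001], [0.999, 0.052, -0.0], [-0.0, -0.001, -1.0]]
ft_force: [-0.9, 0.5, -0.2]
finger_gap: 85.2
grip_force: 0.0
```

```bash
python3 -c "
from h import *
to(475.5,234.5,7,92.6)"
```

```text
t 1.8667 pos [474.8 236.9   7.9] yaw 92.98 go [-2.4  0.5  0.9] roll 0.38 F [-0.89  0.48 -0.22] M [ 0.01  0.06 -0.02] gap 85.2
```

>>> move_arm([
  [-2, 0, 1],
  [-2, 0, 1],
  [-2, 0, 1],
  [-2, 0, 1],
  [-2, 0, 1],
], roll=[0, 0, 0, 0, 0], jaw=0)

```text
time_s: 2.28
position: [476.5, 234.2, 8.0]
eef_rot: [[-0.05, 0.999, 0.001], [0.999, 0.05, 0.001], [0.0, 0.001, -1.0]]
ft_force: [-0.9, 0.6, -0.7]
finger_gap: 25.6
grip_force: 0.0
```

>>> move_arm([
  [0, 0, 0],
  [0, 0, 0],
  [0, 0, 0],
  [0, 0, 0],
], roll=[0, 0, 0, 0])

```text
time_s: 2.62
position: [475.8, 234.1, 7.2]
eef_rot: [[-0.05, 0.999, -0.0], [0.999, 0.05, -0.0], [-0.0, -0.0, -1.0]]
ft_force: [-0.6, -0.5, -0.4]
finger_gap: 0.2
grip_force: 0.0
```

```bash
python3 -c "
from h import *
to(475.5,234.5,34,92.6);print(ctrl.observe()['grip_force'])"
```

```text
t 2.6167 pos [475.8 234.1   7.2] yaw 92.87 go [  0.5  -0.3 -26.8] roll 0.27 F [-0.56 -0.5  -0.35] M [ 0.01  0.04 -0.05] gap 0.2
0.0
```

The gap is 0, so the grasp missed. I'll look before doing anything else.

```bash
python3 -c "
from h import *
w=ctrl.get_image('wrist');t=ctrl.get_image('top');s=ctrl.get_image('scene')
c1=cv2.resize(t[180:245,140:260],(480,260),interpolation=cv2.INTER_CUBIC)
c2=cv2.resize(s[200:310,240:400],(480,330),interpolation=cv2.INTER_CUBIC)
w2=cv2.resize(w,(320,240))
o=np.zeros((600,800,3),np.uint8);o[:260,:480]=c1;o[260:590,:480]=c2;o[:240,480:]=w2
cv2.imwrite('pics/m2.png',o)"
```

```text
(no output)
```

View pics/m2.png

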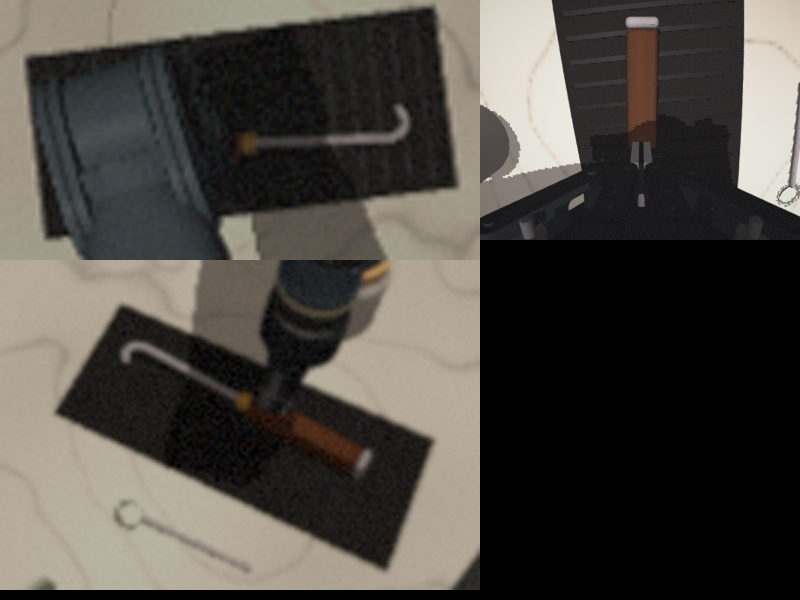

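```bash
python3 -c "
from h import *
s=ctrl.observe();w=ctrl.get_image('wrist');C=cam('wrist',s)
print('TCP',proj(C,[s['position'],np.array(s['position'])+[0,0,19]]).round(0).tolist(), 'F',s['ft_force'],s['finger_gap'],s['grip_force'])
c=w[190:384,150:370].astype(float);c=np.clip(255*(c/255)**.5,0,255).astype(np.uint8)
cv2.imwrite('pics/w3.png',cv2.resize(c,None,fx=3,fy=3,interpolation=cv2.INTER_CUBIC))"
```

```text
TCP [[259.0, 223.0], [259.0, 236.0]] F [ 0.96504874  0.56897463 -0.41152535] -0.17598328644254582 0.0
```

View pics/w3.png

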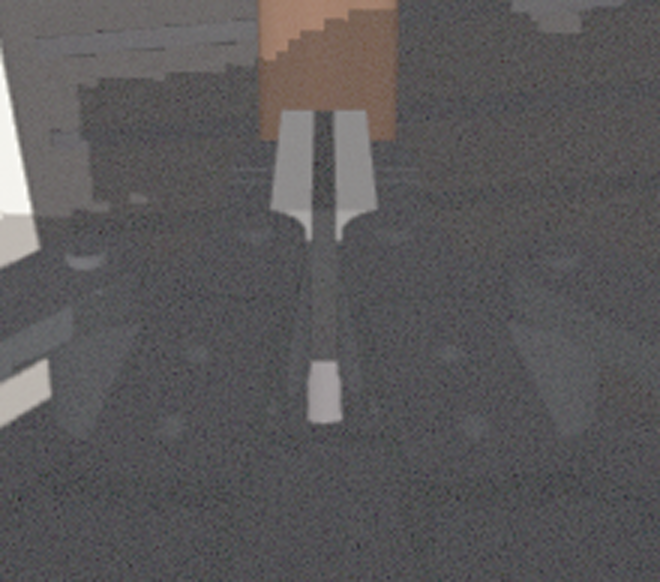

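```bash
python3 -c "
from h import *
s=ctrl.observe();w=ctrl.get_image('wrist');C=cam('wrist',s)
hsv=cv2.cvtColor(w,cv2.COLOR_BGR2HSV)
m=((hsv[...,0]<15)&(hsv[...,1]>100)&(hsv[...,2]>30)).astype(np.uint8)*255
c=max(cv2.findContours(m,0,2)[0],key=cv2.contourArea);x,y,a,b=cv2.boundingRect(c);print(x,y,a,b)
for z in (31,18,5): print(z,onz(C,[(x,y),(x+a,y),(x,y+b),(x+a,y+b)],z).round(1).tolist())
for r in (60,100,140,180,210,225): 
  q=np.where(m[r])[0]; print(r,q.min(),q.max(),onz(C,[(q.min(),r),(q.max()+1,r)],31).round(1)[:,:2].tolist())
t=ctrl.get_image('top');b0=cv2.imread('pics/top0.png');C=cam('top')
for im in(b0,t):
  h=cv2.cvtColor(im,cv2.COLOR_BGR2HSV);f=((h[...,0]>12)&(h[...,0]<28)&(h[...,1]>100)&(h[...,2]>50)).astype(np.uint8);f[:195]=0;f[230:]=0;f[:,:190]=0;f[:,215:]=0
  p=np.argwhere(f);print(len(p),p.mean(0))
"
```

```text
233 46 52 191
31 [[459.7, 326.3, 31.0], [482.7, 327.4, 31.0], [462.5, 235.2, 31.0], [489.1, 236.5, 31.0]]
18 [[458.6, 328.5, 18.0], [483.7, 329.8, 18.0], [461.7, 229.5, 18.0], [490.7, 230.9, 18.0]]
5 [[457.6, 330.8, 5.0], [484.7, 332.1, 5.0], [460.9, 223.7, 5.0], [492.2, 225.3, 5.0]]
60 234 284 [[460.3, 320.4], [483.1, 321.5]]
100 234 284 [[460.9, 302.9], [484.3, 304.1]]
140 235 283 [[462.0, 284.6], [485.1, 285.8]]
180 236 282 [[463.1, 265.3], [486.0, 266.4]]
210 237 281 [[464.1, 249.9], [486.6, 251.0]]
225 237 280 [[464.3, 241.9], [486.6, 243.0]]
31 [215.74193548 199.74193548]
19 [215.15789474 201.63157895]
```

```bash
python3 -c "
from h import *
s=ctrl.observe();w=ctrl.get_image('scene');C=cam('scene');p=np.array(s['position'])
P=[p,p+[0,0,24],p+[0,0,40],[477,200,18],[470,332,18],[491,61,18]]
q=proj(C,P);print(q.round(1).tolist())
c=w[215:285,300:385].astype(float);c=np.clip(255*(c/255)**.55,0,255).astype(np.uint8);c=cv2.resize(c,None,fx=8,fy=8,interpolation=cv2.INTER_CUBIC)
for a,col in zip(q,[(0,0,255),(0,255,0),(255,0,0),(0,255,255),(255,0,255),(255,255,0)]): cv2.circle(c,tuple(int(v) for v in (a-[300,215])*8+4),4,col,1)
cv2.imwrite('pics/s4.png',c)"
```

```text
[[329.6, 253.5], [330.8, 249.6], [331.7, 246.9], [320.3, 246.2], [359.9, 267.6], [280.8, 226.9]]
```

View pics/s4.png

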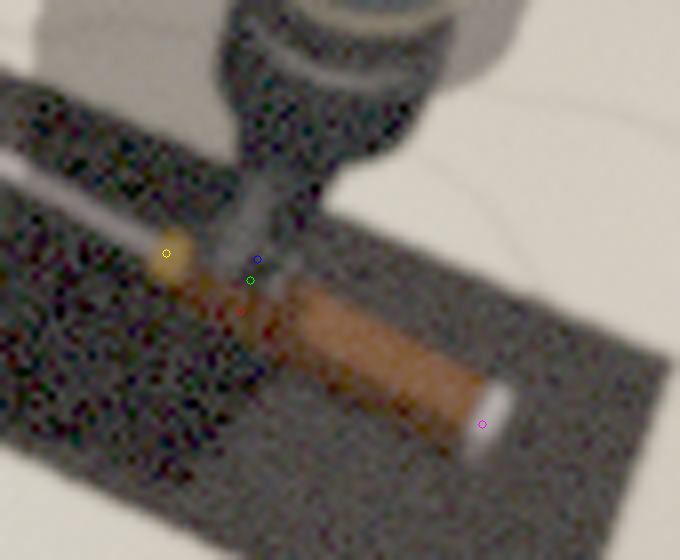

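The tips are closed just above the grip (scene crop (255,275), about z=31), so in practice they sit about 24 mm higher than the reported TCP. I'll open the fingers and lower step by step, watching the force.

>>> move_arm([
  [0, 0, 0],
  [0, 0, 0],
  [0, 0, 0],
  [0, 0, 0],
  [0, 0, 0],
], roll=[0, 0, 0, 0, 0], jaw=100)

```text
time_s: 3.38
position: [475.8, 234.1, 7.2]
eef_rot: [[-0.05, 0.999, 0.0], [0.999, 0.05, -0.0], [-0.0, 0.0, -1.0]]
ft_force: [-0.1, -0.0, 0.1]
finger_gap: 60.4
grip_force: 0.0
```

>>> move_arm([
  [0, 0, 0],
  [0, 0, 2],
  [0, 0, 4],
  [0, 0, 6],
  [0, 0, 8],
], roll=[0, 0, 0, 0, 0])

```text
time_s: 3.8
position: [475.7, 234.1, -1.2]
eef_rot: [[-0.05, 0.999, -0.0], [0.999, 0.05, -0.0], [-0.0, -0.0, -1.0]]
ft_force: [-0.4, 0.7, 0.7]
finger_gap: 85.4
grip_force: 0.0
```

```bash
python3 -c "
from h import *
to(475.5,234.5,7,92.6); print(ctrl.grasp_offset)"
```

```text
t 3.8 pos [475.7 234.1  -1.2] yaw 92.87 go [ 0.5 -0.2 -8.2] roll 0.27 F [-0.4   0.69  0.66] M [0.02 0.02 0.03] gap 85.4
18.700000000000003
```

>>> move_arm([
  [0, 0, 2],
  [0, 0, 4],
  [0, 0, 6],
  [0, 0, 8],
  [0, 0, 8],
], roll=[0, 0, 0, 0, 0])

```text
time_s: 4.22
position: [475.4, 234.0, -9.4]
eef_rot: [[-0.05, 0.999, -0.001], [0.999, 0.05, -0.0], [-0.0, -0.001, -1.0]]
ft_force: [-1.0, -1.3, -1.4]
finger_gap: 85.1
grip_force: 0.0
```

>>> move_arm([
  [0, 0, 2],
  [0, 0, 4],
  [0, 0, 4],
], roll=[0, 0, 0])

```text
time_s: 4.47
position: [475.5, 234.0, -13.2]
eef_rot: [[-0.05, 0.999, -0.001], [0.999, 0.05, -0.0], [-0.0, -0.001, -1.0]]
ft_force: [-0.2, -0.3, -0.5]
finger_gap: 85.8
grip_force: 0.0
```

>>> move_arm([
  [0, 0, 0],
  [0, 0, 0],
  [0, 0, 0],
  [0, 0, 0],
  [0, 0, 0],
], roll=[0, 0, 0, 0, 0], jaw=10)

```text
time_s: 4.88
position: [475.9, 234.1, -12.7]
eef_rot: [[-0.05, 0.999, 0.0], [0.999, 0.05, 0.0], [0.0, 0.0, -1.0]]
ft_force: [-0.7, -0.3, -0.2]
finger_gap: 25.4
grip_force: 0.0
```

>>> move_arm([
  [0, 0, 0],
  [0, 0, 0],
  [0, 0, 0],
  [0, 0, 0],
  [0, 0, 0],
], roll=[0, 0, 0, 0, 0])

```text
time_s: 5.3
position: [476.3, 234.3, -12.4]
eef_rot: [[-0.05, 0.999, 0.001], [0.999, 0.05, 0.0], [0.0, 0.001, -1.0]]
ft_force: [0.2, 0.2, 2.6]
finger_gap: 22.5
grip_force: 61.7
```

Gripped at 62 N. The rod axis is 30.5 mm above the reported TCP z. Lifting now.

>>> move_arm([
  [0, 0, -5],
  [0, 0, -15],
  [0, 0, -30],
  [0, 0, -45],
  [0, 0, -60],
], roll=[0, 0, 0, 0, 0])

```text
time_s: 5.72
position: [474.9, 233.8, 47.5]
eef_rot: [[-0.05, 0.999, -0.002], [0.999, 0.05, -0.001], [-0.001, -0.002, -1.0]]
ft_force: [0.5, -0.1, -2.1]
finger_gap: 22.1
grip_force: 61.1
```

```bash
cat >> h.py <<'E'
L=np.array([513,-272.]);u=np.array([0.0497,-0.9988]);v=np.array([0.9988,0.0497])
def ut(x,y,rodz):
    "go with hook cross (hook x=190) at unit x, rod at unit y, rod height"
    p=L+(x+150-170)*u+y*v; to(p[0],p[1],rodz-30.5,92.85)
    q=np.array(ctrl.observe()["position"])[:2]-L; print("unit cross x",round(q@u-150+170,1),"rod y",round(q@v,1))
E
python3 -c "
from h import *
print(ctrl.observe()['grip_force'])
ut(-200,-100,70)
s=ctrl.get_image('scene');t=ctrl.get_image('top')
o=np.zeros((560,800,3),np.uint8);o[:280]=cv2.resize(t[180:250,140:340],(800,280),interpolation=cv2.INTER_CUBIC);o[280:]=cv2.resize(s[195:279,200:440],(800,280),interpolation=cv2.INTER_CUBIC)
cv2.imwrite('pics/l5.png',o)"
```

```text
61.09028935432434
t 5.7167 pos [474.9 233.8  47.5] yaw 92.87 go [-287.   -87.2    8.3] roll 0.02 F [ 0.47 -0.05 -2.1 ] M [ 0.05 -0.04 -0.02] gap 22.1
unit cross x -487.1 rod y -12.9
```

View pics/l5.png

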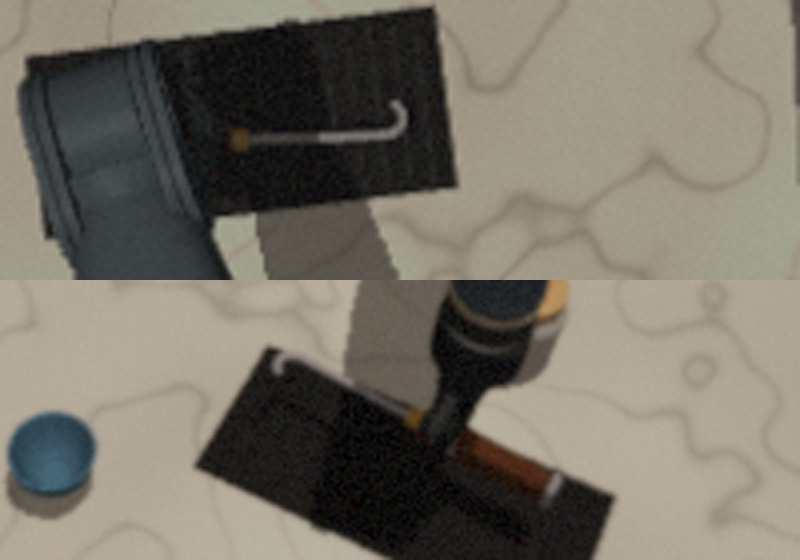

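The hook is lifted and looks level, with its end near scene (287,219). I'll check that against the projection and move towards the bay.

```bash
python3 -c "
from h import *
C=cam('scene')
for z in(68,78,88): print(z,proj(C,[[495,64,z],[472,311,z],[477,197,z]]).round(1).tolist())
"
```

```text
68 [[281.8, 219.4], [356.8, 256.1], [321.8, 237.2]]
78 [[282.0, 217.6], [357.6, 254.4], [322.3, 235.5]]
88 [[282.2, 215.7], [358.3, 252.7], [322.8, 233.7]]
```

>>> move_arm([
  [-28, -9, 0],
  [-56, -17, 0],
  [-84, -26, 0],
  [-112, -34, 0],
  [-140, -42, 0],
], roll=[0, 0, 0, 0, 0])

```text
time_s: 6.23
position: [439.3, 91.0, 46.0]
eef_rot: [[-0.051, 0.999, -0.002], [0.999, 0.051, -0.0], [-0.0, -0.002, -1.0]]
ft_force: [0.4, -0.4, -1.9]
finger_gap: 22.2
grip_force: 61.1
```

>>> move_arm([
  [-30, -9, 5],
  [-60, -18, 10],
  [-90, -27, 20],
  [-120, -36, 28],
  [-147, -45, 37],
], roll=[0, 0, 0, 0, 0])

```text
time_s: 6.65
position: [402.1, -58.3, 9.1]
eef_rot: [[-0.05, 0.999, -0.001], [0.999, 0.05, -0.0], [-0.0, -0.001, -1.0]]
ft_force: [0.7, -0.2, -2.0]
finger_gap: 22.6
grip_force: 61.1
```

>>> move_arm([
  [0, 0, 0],
  [0, 0, 0],
  [0, 0, 0],
], roll=[0, 0, 0])

```text
time_s: 6.9
position: [402.8, -56.4, 9.6]
eef_rot: [[-0.05, 0.999, -0.001], [0.999, 0.05, 0.001], [0.001, -0.001, -1.0]]
ft_force: [-0.3, 0.2, -2.9]
finger_gap: 22.6
grip_force: 61.1
```

```bash
python3 -c "
from h import *
ut(-200,-100,41); t=ctrl.get_image('top');s=ctrl.get_image('scene');cv2.imwrite('pics/t6.png',t);cv2.imwrite('pics/s6.png',s)
C=cam('top'); q=np.array(ctrl.observe()['position'])[:2]
e=np.r_[q+170*u+14*v,41];L3=np.r_[L,72]
print(proj(C,[e,L3,np.r_[q+30*u,41]]).round(1).tolist())
c=t[130:300,270:390];cv2.imwrite('pics/t6c.png',cv2.resize(c,None,fx=3.5,fy=3.5,interpolation=cv2.INTER_CUBIC))"
```

```text
t 6.9 pos [402.8 -56.4   9.6] yaw 92.84 go [-0.8 -0.7 -0.9] roll -0.01 F [-0.27  0.19 -2.95] M [ 0.   -0.04  0.03] gap 22.6
unit cross x -200.8 rod y -99.3
[[326.3, 231.9], [341.8, 206.0], [285.2, 237.6]]
```

View pics/t6c.png

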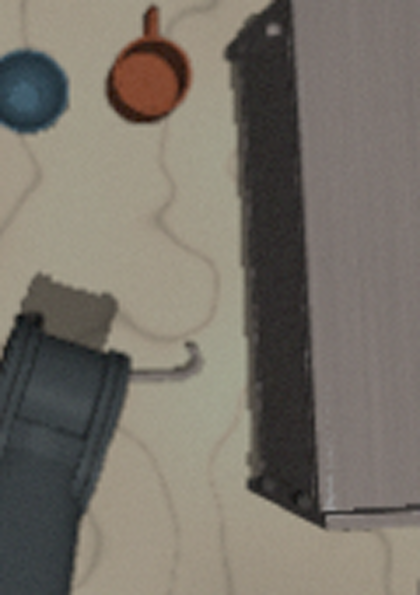

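The hook end is at crop (200,358), which is pixel (327,232) against (326,232) predicted, so the position estimate is good. Inserting under the ledge on the −y side.

>>> move_arm([
  [-20, -1, -1],
  [-42, -1, -1],
  [-64, -1, -1],
  [-86, -1, -1],
  [-106, -1, -1],
], roll=[0, 0, 0, 0, 0])

```text
time_s: 7.42
position: [408.7, -163.0, 11.7]
eef_rot: [[-0.053, 0.999, 0.001], [0.999, 0.053, -0.001], [-0.001, 0.001, -1.0]]
ft_force: [0.1, -0.5, -2.2]
finger_gap: 22.8
grip_force: 61.1
```

>>> move_arm([
  [0, 0, 0],
  [0, 0, 0],
  [0, 0, 0],
], roll=[0, 0, 0])

```text
time_s: 7.67
position: [407.9, -161.6, 11.3]
eef_rot: [[-0.052, 0.999, -0.0], [0.999, 0.052, 0.001], [0.001, -0.0, -1.0]]
ft_force: [0.2, 0.3, -2.2]
finger_gap: 22.6
grip_force: 61.1
```

```bash
python3 -c "
from h import *
ut(-95,-100,41)"
```

```text
t 7.6667 pos [ 407.9 -161.6   11.3] yaw 92.96 go [-0.5 -0.5  0.8] roll 0.11 F [ 0.23  0.28 -2.16] M [0.02 0.02 0.05] gap 22.6
unit cross x -95.5 rod y -99.5
```

>>> move_arm([
  [0, 3, 0],
  [0, 6, 0],
  [0, 8, 0],
  [0, 10, 0],
  [0, 12, 0],
], roll=[0, 0, 0, 0, 0])

```text
time_s: 8.08
position: [419.9, -161.8, 11.2]
eef_rot: [[-0.051, 0.999, -0.0], [0.999, 0.051, 0.0], [0.0, -0.0, -1.0]]
ft_force: [-0.4, 0.4, -2.4]
finger_gap: 22.3
grip_force: 61.1
```

>>> move_arm([
  [0, 3, 0],
  [0, 6, 0],
  [0, 8, 0],
  [0, 10, 0],
  [0, 12, 0],
], roll=[0, 0, 0, 0, 0])

```text
time_s: 8.5
position: [431.8, -161.6, 11.2]
eef_rot: [[-0.05, 0.999, -0.0], [0.999, 0.05, 0.0], [0.0, -0.0, -1.0]]
ft_force: [-1.2, 0.1, -3.3]
finger_gap: 21.9
grip_force: 61.1
```

>>> move_arm([
  [0, 2, 0],
  [0, 4, 0],
  [0, 6, 0],
  [0, 8, 0],
  [0, 10, 0],
], roll=[0, 0, 0, 0, 0])

```text
time_s: 8.92
position: [441.8, -161.1, 11.2]
eef_rot: [[-0.05, 0.999, -0.0], [0.999, 0.05, 0.0], [0.0, -0.0, -1.0]]
ft_force: [-0.9, -0.4, -2.3]
finger_gap: 22.3
grip_force: 61.1
```

>>> move_arm([
  [0, 2, 0],
  [0, 4, 0],
  [0, 6, 0],
  [0, 8, 0],
  [0, 10, 0],
], roll=[0, 0, 0, 0, 0])

```text
time_s: 9.33
position: [451.8, -160.6, 11.2]
eef_rot: [[-0.05, 0.999, 0.0], [0.999, 0.05, -0.0], [-0.0, 0.0, -1.0]]
ft_force: [-0.4, 0.2, -1.9]
finger_gap: 22.6
grip_force: 61.1
```

```bash
python3 -c "
from h import *
ut(-95,-50,41)"
```

```text
t 9.3333 pos [ 451.8 -160.6   11.2] yaw 92.87 go [0.7 5.6 0.7] roll 0.02 F [-0.41  0.23 -1.91] M [0.02 0.01 0.01] gap 22.6
unit cross x -94.3 rod y -55.6
```

>>> move_arm([
  [0, 2, 0],
  [0, 4, 0],
  [0, 6, 0],
  [0, 8, 0],
  [0, 10, 0],
], roll=[0, 0, 0, 0, 0])

```text
time_s: 9.75
position: [461.8, -160.1, 11.2]
eef_rot: [[-0.05, 0.999, -0.0], [0.999, 0.05, 0.0], [0.0, -0.0, -1.0]]
ft_force: [-0.0, 0.3, -2.0]
finger_gap: 22.3
grip_force: 61.1
```

>>> move_arm([
  [0, 2, 0],
  [0, 4, 0],
  [0, 6, 0],
  [0, 8, 0],
  [0, 10, 0],
], roll=[0, 0, 0, 0, 0])

```text
time_s: 10.17
position: [466.5, -159.7, 9.6]
eef_rot: [[-0.045, 0.999, -0.011], [0.999, 0.045, -0.0], [0.0, -0.011, -1.0]]
ft_force: [-9.8, -0.8, -0.2]
finger_gap: 21.9
grip_force: 62.5
```

>>> move_arm([
  [0, -4, 0],
  [0, -8, 0],
  [0, -8, 0],
], roll=[0, 0, 0])

```text
time_s: 10.42
position: [463.1, -159.8, 10.9]
eef_rot: [[-0.05, 0.999, -0.0], [0.999, 0.05, 0.001], [0.001, -0.0, -1.0]]
ft_force: [-2.4, -0.2, -3.2]
finger_gap: 22.4
grip_force: 61.1
```

```bash
python3 -c "
from h import *
ut(-95,-50,41)"
```

```text
t 10.4167 pos [ 463.1 -159.8   10.9] yaw 92.86 go [ 0.5 -5.7  0.4] roll 0.01 F [-2.44 -0.22 -3.16] M [ 0.08  0.52 -0.33] gap 22.4
unit cross x -94.5 rod y -44.3
```

Contact. The 137 mm lever fits the rod against the front bar, which puts the loop at y≈−37. I'll ease off sideways by 5 mm so the bar sits in the J, then draw out slowly.

>>> move_arm([
  [0, -3, 0],
  [0, -5, 0],
  [3, -5, 0],
  [6, -5, 0],
  [9, -5, 0],
], roll=[0, 0, 0, 0, 0])

```text
time_s: 10.83
position: [458.6, -150.9, 11.5]
eef_rot: [[-0.05, 0.999, 0.001], [0.999, 0.05, -0.0], [-0.0, 0.001, -1.0]]
ft_force: [0.0, -0.2, -2.1]
finger_gap: 22.1
grip_force: 61.1
```

>>> move_arm([
  [1, 0, 0],
  [2, 0, 0],
  [3, 0, 0],
  [4, 0, 0],
  [5, 0, 0],
], roll=[0, 0, 0, 0, 0])

```text
time_s: 11.25
position: [457.9, -146.2, 11.2]
eef_rot: [[-0.05, 0.999, -0.0], [0.999, 0.05, -0.0], [-0.0, -0.0, -1.0]]
ft_force: [0.1, 0.0, -2.3]
finger_gap: 22.4
grip_force: 61.1
```

Free so far, as expected. The bar should be met within the next 12 mm or so.

>>> move_arm([
  [1, 0, 0],
  [2, 0, 0],
  [3, 0, 0],
  [4, 0, 0],
  [5, 0, 0],
], roll=[0, 0, 0, 0, 0])

```text
time_s: 11.67
position: [457.6, -141.2, 11.2]
eef_rot: [[-0.05, 0.999, -0.0], [0.999, 0.05, -0.0], [-0.0, -0.0, -1.0]]
ft_force: [0.6, -0.4, -3.0]
finger_gap: 22.3
grip_force: 61.1
```

>>> move_arm([
  [1, 0, 0],
  [2, 0, 0],
  [3, 0, 0],
  [4, 0, 0],
  [5, 0, 0],
], roll=[0, 0, 0, 0, 0])

```text
time_s: 12.08
position: [457.4, -136.2, 11.2]
eef_rot: [[-0.05, 0.999, 0.0], [0.999, 0.05, 0.0], [0.0, 0.0, -1.0]]
ft_force: [0.2, -0.3, -1.9]
finger_gap: 22.0
grip_force: 61.1
```

>>> move_arm([
  [1, 0, 0],
  [2, 0, 0],
  [3, 0, 0],
  [4, 0, 0],
  [5, 0, 0],
], roll=[0, 0, 0, 0, 0])

```text
time_s: 12.5
position: [457.1, -132.3, 11.3]
eef_rot: [[-0.049, 0.999, -0.0], [0.999, 0.049, -0.002], [-0.002, -0.0, -1.0]]
ft_force: [-0.1, -3.5, -3.3]
finger_gap: 22.8
grip_force: 61.1
```

The pull force is starting (Fy −3.5), so the loop is caught. Continuing.

>>> move_arm([
  [1, 0, 0],
  [2, 0, 0],
  [3, 0, 0],
  [4, 0, 0],
  [5, 0, 0],
], roll=[0, 0, 0, 0, 0])

```text
time_s: 12.92
position: [456.8, -126.7, 11.3]
eef_rot: [[-0.05, 0.999, -0.0], [0.999, 0.05, -0.001], [-0.001, -0.0, -1.0]]
ft_force: [-0.7, -4.0, -2.9]
finger_gap: 22.0
grip_force: 61.1
```

```bash
python3 -c "
from h import *
ut(-95,-50,41)"
```

```text
t 12.9167 pos [ 456.8 -126.7   11.3] yaw 92.84 go [-32.9  -1.1   0.8] roll -0.01 F [-0.68 -3.97 -2.95] M [-0.96  0.16 -0.22] gap 22.0
unit cross x -128.0 rod y -48.9
```

>>> move_arm([
  [3, 0, 0],
  [6, 0, 0],
  [9, 0, 0],
  [12, 0, 0],
  [15, 0, 0],
], roll=[0, 0, 0, 0, 0])

```text
time_s: 13.33
position: [456.0, -111.5, 11.3]
eef_rot: [[-0.05, 0.999, -0.0], [0.999, 0.05, -0.001], [-0.001, -0.0, -1.0]]
ft_force: [-0.3, -5.3, -2.2]
finger_gap: 22.1
grip_force: 61.1
```

>>> move_arm([
  [3, 0, 0],
  [6, 0, 0],
  [9, 0, 0],
  [12, 0, 0],
  [15, 0, 0],
], roll=[0, 0, 0, 0, 0])

```text
time_s: 13.75
position: [455.2, -96.3, 11.2]
eef_rot: [[-0.05, 0.999, -0.0], [0.999, 0.05, -0.001], [-0.001, -0.0, -1.0]]
ft_force: [-0.6, -5.4, -2.5]
finger_gap: 22.4
grip_force: 61.1
```

>>> move_arm([
  [3, 0, 0],
  [6, 0, 0],
  [9, 0, 0],
  [12, 0, 0],
  [15, 0, 0],
], roll=[0, 0, 0, 0, 0])

```text
time_s: 14.17
position: [454.4, -81.3, 11.2]
eef_rot: [[-0.05, 0.999, -0.001], [0.999, 0.05, -0.001], [-0.001, -0.001, -1.0]]
ft_force: [-0.0, -4.7, -2.1]
finger_gap: 22.2
grip_force: 61.1
```

```bash
python3 -c "
from h import *
ut(-95,-50,41)"
```

```text
t 14.1667 pos [454.4 -81.3  11.2] yaw 92.86 go [-78.4  -0.9   0.7] roll 0.01 F [-0.04 -4.72 -2.1 ] M [-1.09  0.19 -0.21] gap 22.2
unit cross x -173.4 rod y -49.1
```

>>> move_arm([
  [3, 0, 0],
  [6, 0, 0],
  [9, 0, 0],
  [12, 0, 0],
  [15, 0, 0],
], roll=[0, 0, 0, 0, 0])

```text
time_s: 14.58
position: [453.6, -66.3, 11.2]
eef_rot: [[-0.05, 0.999, -0.001], [0.999, 0.05, -0.001], [-0.0, -0.001, -1.0]]
ft_force: [-1.3, -4.5, -3.1]
finger_gap: 22.0
grip_force: 61.1
```

>>> move_arm([
  [3, 0, 0],
  [6, 0, 0],
  [9, 0, 0],
  [12, 0, 0],
  [15, 0, 0],
], roll=[0, 0, 0, 0, 0])

```text
time_s: 15.0
position: [452.7, -51.3, 11.1]
eef_rot: [[-0.05, 0.999, -0.001], [0.999, 0.05, -0.0], [-0.0, -0.001, -1.0]]
ft_force: [-0.3, -4.0, -2.0]
finger_gap: 22.4
grip_force: 61.1
```

>>> move_arm([
  [2, 0, 0],
  [4, 0, 0],
  [6, 0, 0],
  [8, 0, 0],
  [10, 0, 0],
], roll=[0, 0, 0, 0, 0])

```text
time_s: 15.42
position: [452.4, -41.2, 11.1]
eef_rot: [[-0.05, 0.999, -0.0], [0.999, 0.05, -0.0], [-0.0, -0.0, -1.0]]
ft_force: [-1.5, -4.9, -2.6]
finger_gap: 22.6
grip_force: 61.1
```

>>> move_arm([
  [2, 0, 0],
  [4, 0, 0],
  [6, 0, 0],
  [8, 0, 0],
  [10, 0, 0],
], roll=[0, 0, 0, 0, 0])

```text
time_s: 15.83
position: [451.9, -31.2, 11.1]
eef_rot: [[-0.05, 0.999, -0.0], [0.999, 0.05, 0.0], [0.0, -0.0, -1.0]]
ft_force: [-2.0, -5.2, -3.3]
finger_gap: 22.5
grip_force: 61.1
```

>>> move_arm([
  [1, 0, 0],
  [2, 0, 0],
  [3, 0, 0],
  [4, 0, 0],
  [5, 0, 0],
], roll=[0, 0, 0, 0, 0])

```text
time_s: 16.25
position: [451.8, -26.3, 11.2]
eef_rot: [[-0.05, 0.999, -0.0], [0.999, 0.05, 0.0], [0.0, -0.0, -1.0]]
ft_force: [-1.7, -4.2, -1.9]
finger_gap: 22.2
grip_force: 61.1
```

>>> move_arm([
  [1, 0, 0],
  [2, 0, 0],
  [3, 0, 0],
], roll=[0, 0, 0])

```text
time_s: 16.5
position: [451.6, -23.3, 11.2]
eef_rot: [[-0.05, 0.999, -0.0], [0.999, 0.05, 0.0], [0.0, -0.0, -1.0]]
ft_force: [-2.1, -4.8, -0.9]
finger_gap: 22.6
grip_force: 61.1
```

>>> move_arm([
  [1, -1, 0],
  [2, -1, 0],
  [3, -1, 0],
  [4, -1, 0],
], roll=[0, 0, 0, 0])

```text
time_s: 16.83
position: [450.9, -19.4, 11.4]
eef_rot: [[-0.05, 0.999, 0.001], [0.999, 0.05, 0.0], [-0.0, 0.001, -1.0]]
ft_force: [-0.8, -4.4, -2.8]
finger_gap: 22.3
grip_force: 61.1
```

>>> move_arm([
  [1, 0, 0],
  [2, 0, 0],
  [3, 0, 0],
], roll=[0, 0, 0])

```text
time_s: 17.08
position: [450.6, -16.4, 11.3]
eef_rot: [[-0.05, 0.999, 0.001], [0.999, 0.05, -0.0], [-0.0, 0.001, -1.0]]
ft_force: [0.1, -3.7, -2.9]
finger_gap: 22.4
grip_force: 61.1
```

>>> move_arm([
  [1, 0, 0],
  [2, 0, 0],
  [3, 0, 0],
], roll=[0, 0, 0])

```text
time_s: 17.33
position: [450.3, -13.6, 11.2]
eef_rot: [[-0.05, 0.999, 0.0], [0.999, 0.05, -0.001], [-0.001, 0.0, -1.0]]
ft_force: [0.1, -5.4, -2.2]
finger_gap: 22.5
grip_force: 61.1
```

>>> move_arm([
  [1, 0, 0],
  [2, 0, 0],
], roll=[0, 0])

```text
time_s: 17.5
position: [450.3, -13.5, 11.3]
eef_rot: [[-0.049, 0.999, 0.0], [0.999, 0.049, -0.005], [-0.005, -0.0, -1.0]]
ft_force: [0.6, -10.9, -3.9]
finger_gap: 22.2
grip_force: 61.0
```

The stop is reached: force rises to 10.9 N after about 120 mm of travel. I'll unhook by going 18 mm inward, then sideways to −y, then out.

>>> move_arm([
  [-2, 0, 0],
  [-6, 0, 0],
  [-11, 0, 0],
  [-16, 0, 0],
  [-18, 0, 0],
], roll=[0, 0, 0, 0, 0])

```text
time_s: 17.92
position: [451.2, -29.5, 11.2]
eef_rot: [[-0.05, 0.999, 0.0], [0.999, 0.05, 0.001], [0.001, 0.0, -1.0]]
ft_force: [-0.3, -0.4, -2.2]
finger_gap: 22.2
grip_force: 61.1
```

```bash
python3 -c "
from h import *
ut(-250,-90,41)"
```

```text
t 17.9167 pos [451.2 -29.5  11.2] yaw 92.87 go [ 24.8 -40.3   0.7] roll 0.02 F [-0.33 -0.38 -2.18] M [-0.01  0.01 -0.  ] gap 22.2
unit cross x -225.3 rod y -49.7
```

>>> move_arm([
  [0, -4, 0],
  [0, -8, 0],
  [0, -12, 0],
  [0, -16, 0],
  [0, -20, 0],
], roll=[0, 0, 0, 0, 0])

```text
time_s: 18.33
position: [430.4, -30.2, 11.2]
eef_rot: [[-0.05, 0.999, -0.0], [0.999, 0.05, 0.0], [0.0, -0.0, -1.0]]
ft_force: [0.4, 0.5, -2.9]
finger_gap: 22.6
grip_force: 61.1
```

>>> move_arm([
  [0, -5, 0],
  [0, -10, 0],
  [0, -15, 0],
  [0, -20, 0],
  [0, -25, 0],
], roll=[0, 0, 0, 0, 0])

```text
time_s: 18.75
position: [405.6, -31.7, 11.2]
eef_rot: [[-0.05, 0.999, 0.0], [0.999, 0.05, 0.0], [0.0, 0.0, -1.0]]
ft_force: [0.3, -0.1, -1.9]
finger_gap: 22.0
grip_force: 61.1
```

>>> move_arm([
  [3, 0, 0],
  [8, 0, 0],
  [14, 0, 0],
  [22, 0, 0],
  [30, 0, 0],
], roll=[0, 0, 0, 0, 0])

```text
time_s: 19.17
position: [404.7, -0.8, 11.3]
eef_rot: [[-0.05, 0.999, 0.0], [0.999, 0.05, 0.0], [0.0, 0.0, -1.0]]
ft_force: [0.2, 0.3, -3.2]
finger_gap: 22.2
grip_force: 61.1
```

Free of the loop. I'll check numerically that the tray is out, then return to the mat.

```bash
python3 -c "
from h import *
C=cam('top');a=cv2.imread('pics/t6.png');b=ctrl.get_image('top');cv2.imwrite('pics/t7.png',b)
d=cv2.absdiff(a,b).max(2)
for y in (-110,-90,-60,-37,0,30,50,70):
  xs=np.arange(-270,-150,6.);P=[np.r_[L+(x+150)*u+y*v,56] for x in xs]
  q=proj(C,P).round().astype(int);print(y,[int(d[r,c]) for c,r in q])
to(475.9,238,50,92.85)"
```

```text
-110 [3, 1, 5, 2, 5, 1, 2, 2, 2, 2, 84, 83, 39, 37, 36, 40, 42, 36, 36, 18]
-90 [27, 56, 37, 3, 1, 3, 2, 13, 39, 72, 51, 27, 33, 40, 33, 35, 38, 39, 40, 30]
-60 [1, 3, 2, 3, 4, 1, 1, 1, 1, 2, 87, 49, 34, 37, 35, 35, 38, 38, 40, 20]
-37 [1, 4, 12, 48, 75, 67, 69, 65, 55, 56, 58, 36, 44, 33, 20, 33, 33, 37, 35, 18]
0 [3, 1, 4, 1, 3, 1, 4, 3, 1, 2, 90, 56, 29, 29, 25, 24, 34, 33, 32, 8]
30 [1, 2, 1, 2, 2, 2, 1, 2, 1, 2, 106, 39, 31, 33, 33, 31, 34, 35, 29, 25]
50 [4, 3, 1, 1, 5, 1, 2, 5, 3, 3, 107, 66, 29, 28, 33, 32, 32, 34, 36, 38]
70 [3, 2, 2, 2, 2, 3, 2, 5, 1, 4, 16, 55, 32, 35, 36, 36, 36, 39, 32, 18]
t 19.2167 pos [404.4   0.6  11.2] yaw 92.96 go [233.5  83.7 -38.3] roll 0.11 F [-0.26  1.41 -2.84] M [ 0.09  0.01 -0.02] gap 22.0
```

The tray front is at about −208 and the loop at y≈−37 reaches to about −250, so the tray is at its stop. Carrying the hook back.

>>> move_arm([
  [10, 0, -10],
  [35, 8, -25],
  [65, 20, -39],
  [97, 33, -39],
  [130, 46, -39],
], roll=[0, 0, 0, 0, 0])

```text
time_s: 19.63
position: [445.9, 132.6, 52.7]
eef_rot: [[-0.05, 0.999, 0.004], [0.999, 0.05, 0.0], [0.0, 0.004, -1.0]]
ft_force: [1.2, -0.3, -2.8]
finger_gap: 22.1
grip_force: 61.2
```

>>> move_arm([
  [30, 11, 0],
  [60, 22, 0],
  [85, 31, 0],
  [104, 38, 0],
  [104, 38, 0],
], roll=[0, 0, 0, 0, 0])

```text
time_s: 20.05
position: [477.8, 240.9, 51.0]
eef_rot: [[-0.055, 0.999, 0.002], [0.999, 0.055, 0.003], [0.003, 0.002, -1.0]]
ft_force: [0.3, -0.5, -1.4]
finger_gap: 22.4
grip_force: 61.1
```

>>> move_arm([
  [0, 0, 15],
  [0, 0, 30],
  [0, 0, 42],
  [0, 0, 50],
  [0, 0, 54],
], roll=[0, 0, 0, 0, 0])

```text
time_s: 20.47
position: [475.3, 235.7, -5.3]
eef_rot: [[-0.05, 0.999, -0.003], [0.999, 0.05, -0.001], [-0.001, -0.003, -1.0]]
ft_force: [0.3, -0.4, -2.2]
finger_gap: 22.3
grip_force: 61.2
```

```bash
python3 -c "
from h import *
to(475.9,238,-12.4,92.85)"
```

```text
t 20.4667 pos [475.3 235.7  -5.3] yaw 92.86 go [2.3 0.7 7.1] roll 0.01 F [ 0.26 -0.41 -2.18] M [ 0.01 -0.01  0.02] gap 22.3
```

>>> move_arm([
  [0, 0, 2],
  [0, 0, 4],
  [0, 0, 5],
  [0, 0, 5],
], roll=[0, 0, 0, 0])

```text
time_s: 20.8
position: [477.2, 236.2, -8.3]
eef_rot: [[-0.05, 0.999, 0.001], [0.999, 0.05, 0.0], [0.0, 0.001, -1.0]]
ft_force: [-0.7, -0.4, -2.5]
finger_gap: 22.5
grip_force: 61.2
```

>>> move_arm([
  [0, 0, 1],
  [0, 0, 1],
  [0, 0, 1],
], roll=[0, 0, 0])

```text
time_s: 21.05
position: [477.0, 236.2, -9.4]
eef_rot: [[-0.05, 0.999, 0.001], [0.999, 0.05, 0.0], [0.0, 0.001, -1.0]]
ft_force: [-0.4, 0.2, -2.6]
finger_gap: 22.0
grip_force: 61.2
```

Still carrying the full weight at −9.4. It should touch down at about −12.4.

>>> move_arm([
  [0, 0, 1],
  [0, 0, 2],
  [0, 0, 2],
  [0, 0, 2],
], roll=[0, 0, 0, 0])

```text
time_s: 21.38
position: [476.6, 236.1, -11.9]
eef_rot: [[-0.05, 0.999, -0.0], [0.999, 0.05, -0.0], [-0.0, -0.0, -1.0]]
ft_force: [-0.2, 0.4, -2.2]
finger_gap: 22.2
grip_force: 61.2
```

>>> move_arm([
  [0, 0, 1],
  [0, 0, 1],
  [0, 0, 1],
], roll=[0, 0, 0])

```text
time_s: 21.63
position: [476.9, 236.2, -12.4]
eef_rot: [[-0.05, 0.999, 0.0], [0.999, 0.05, 0.0], [0.0, 0.0, -1.0]]
ft_force: [-1.2, -0.5, 1.5]
finger_gap: 22.4
grip_force: 61.4
```

Touched down (Fz +1.5). Releasing, then rising straight up.

>>> move_arm([
  [0, 0, 0],
  [0, 0, 0],
  [0, 0, 0],
  [0, 0, 0],
  [0, 0, 0],
], roll=[0, 0, 0, 0, 0], jaw=100)

```text
time_s: 22.05
position: [476.9, 236.3, -12.6]
eef_rot: [[-0.05, 0.999, 0.0], [0.999, 0.05, 0.0], [0.0, 0.0, -1.0]]
ft_force: [0.7, -0.3, -0.4]
finger_gap: 81.2
grip_force: 0.0
```

>>> move_arm([
  [0, 0, 0],
  [0, 0, 0],
  [0, 0, 0],
  [0, 0, -5],
  [0, 0, -15],
], roll=[0, 0, 0, 0, 0])

```text
time_s: 22.47
position: [475.3, 235.6, 1.2]
eef_rot: [[-0.05, 0.999, -0.003], [0.999, 0.05, -0.001], [-0.001, -0.003, -1.0]]
ft_force: [-0.2, 0.5, -0.5]
finger_gap: 85.9
grip_force: 0.0
```

>>> move_arm([
  [0, 0, -30],
  [0, 0, -60],
  [0, 0, -90],
  [0, 0, -120],
  [0, 0, -150],
], roll=[0, 0, 0, 0, 0])

```text
time_s: 22.88
position: [476.8, 236.2, 154.9]
eef_rot: [[-0.05, 0.999, 0.001], [0.999, 0.05, 0.0], [0.0, 0.001, -1.0]]
ft_force: [0.9, -0.0, -0.2]
finger_gap: 85.9
grip_force: 0.0
```

>>> move_arm([
  [0, 0, 0],
  [0, 0, 0],
  [0, 0, 0],
], roll=[0, 0, 0])

```text
time_s: 23.13
position: [476.9, 236.2, 152.7]
eef_rot: [[-0.05, 0.999, 0.001], [0.999, 0.05, 0.0], [0.0, 0.001, -1.0]]
ft_force: [-0.7, -0.4, -0.3]
finger_gap: 85.1
grip_force: 0.0
```

```bash
python3 -c "
from h import *
s=ctrl.observe();w=ctrl.get_image('wrist');C=cam('wrist',s);print(s['position'],s['finger_gap'])
hsv=cv2.cvtColor(w,cv2.COLOR_BGR2HSV)
m=((hsv[...,0]<15)&(hsv[...,1]>110)&(hsv[...,2]>40)).astype(np.uint8)*255
c=max(cv2.findContours(m,0,2)[0],key=cv2.contourArea);r=cv2.minAreaRect(c);print(r,onz(C,cv2.boxPoints(r),31).round(1).tolist())
t=ctrl.get_image('top');a=cv2.imread('pics/top0.png');d=(cv2.absdiff(a,t).max(2)>45).astype(np.uint8)
n,_,st,ce=cv2.connectedComponentsWithStats(d)
print([(st[i].tolist()) for i in range(1,n) if st[i,4]>12])
h=cv2.cvtColor(t,cv2.COLOR_BGR2HSV);rod=((t.min(2)>70)).astype(np.uint8);rod[:195]=0;rod[232:]=0;rod[:,:205]=0;rod[:,249:]=0
p=np.argwhere(rod)[:,::-1];print('rod',len(p),p.min(0),p.max(0),onz(cam('top'),[p[p[:,0].argmax()]],18).round(0))
"
```

```text
[476.88502927 236.22191066 152.70272214] 85.10557999403453
((257.5, 139.5), (125.0, 25.0), 90.0) [[460.7, 327.8, 31.0], [483.0, 328.9, 31.0], [489.9, 212.2, 31.0], [465.4, 211.1, 31.0]]
[[202, 181, 15, 6, 37], [151, 185, 22, 9, 77], [311, 185, 30, 65, 203], [326, 188, 12, 4, 26], [133, 195, 135, 189, 9072], [149, 200, 19, 20, 178], [166, 200, 13, 32, 133], [201, 214, 7, 4, 17], [212, 214, 12, 3, 16], [167, 221, 5, 8, 17], [151, 227, 5, 9, 24], [104, 263, 58, 50, 1408], [63, 304, 6, 5, 15], [29, 310, 135, 74, 4522], [270, 322, 8, 6, 28], [287, 339, 5, 24, 72], [9, 357, 9, 17, 103], [286, 370, 6, 14, 49]]
rod 124 [224 206] [248 231] [[436.  40.  18.]]
```

The hook is back within about 2 mm of where it started, the tray is out, and the image difference shows no change at the bystanders. Handing in.

```bash
python3 -c "
from bench import ctrl
print(ctrl.close_job())"
```

```text
the job is handed in; nothing more can be done
None
```

The job is handed in after about 23 s of the 69 s allowed: the tray is drawn out to its stop, the hook is unhooked and flat on the mat within about 2 mm of where it lay, and no bystander appears to have moved. The draw took about 4–5 N, rising to 10.9 N at the stop; the sideways push when the rod found the loop read 9.8 N.

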